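# Change over the two drop-front garlic bins

### The arm

A 6-joint arm with a two-finger parallel gripper is mounted at the origin on a cart in front of the work surface, level with it; the furniture and walls round the work are solid. World frame = base frame: x ahead of the robot, y to its left, z up, the work surface at z = 0. Lengths are in mm, angles in degrees, forces in N, time in s.
With the tool pointing down it reaches from about 250 to 775 mm from the base axis. Payload 4 kg.
Tool frame: the origin (TCP) lies at the very end of the fingers, on their centre line; the grasp point (between the pads) lies pinch_z behind it (pinch_z is the distance from the TCP to the grasp point, in mm); z points along the fingers, y is the line along which they close (so a half turn about z gives the same grasp; the last joint's range is limited). The gripper opens to 85 mm and grips with 20 to 120 N. Pads are 22 mm wide; open, the fingers measure 114 mm over their backs; the gripper's body (76 mm by 85 mm) begins 54 mm behind the grasp point. The pads swing forward as they close: fully open they stand 13 mm farther back than shut.
Start: joints at [-76.725, 4.996, 78.535, -0, 96.463, -5.907], TCP at [180.717, -519.483, 197.241] pointing down, gripper open.
Joint ranges: [-177.83, 177.83], [-43.37, 116.18], [15.69, 146.23], [-61.86, 241.86], [9.47, 152.12], [-147.06, 147.06]. Speed limits (degrees/s): [159.86, 159.86, 180, 180, 180, 180].

### API

Orientations are given as a 3x3 rotation matrix whose columns are the frame's x, y, z axes.
In Python, from workcell import * gives the robot as it stands.
- The arm moves only by the tool jog_arm, never from a script. Its argument "series" is a list of rows, each a list of 7 numbers: the shift along the tool's x, y, z as a fraction of full scale, then the turn, a rotation vector about the tool's x, y, z as a fraction of full scale, then the gripper command: -1 is shut, 1 is fully open, values between are in proportion. A call has exactly 10 rows; each row is the pose to reach, as a shift and turn from the pose commanded when the call began, along the tool's axes at that moment; what a row does not reach only later rows make up. Full scale, the value 1, is 30 cm for a shift and 90 degrees for a turn. A row lasts 1/12 s, in which the tool goes at most 41.7 mm and 7.16 degrees, less where a joint would pass 70% of its speed; a pose out of reach is approached as far as the arm can. A call with a number of a shift or a turn outside -1 to 1 is refused whole. A call with a gripper value outside its range is refused whole. The fingers move at their own pace and stop on an object; "squeeze" is the grip in N (left out, the last holds). Time passes only in rows, so rows that repeat a pose let the fingers close, or fill a call up. It gives the time, the measured TCP pose, the force, the opening and the grip force at its end, in the units of the state.
- observe(): the state, without advancing time (a new reading comes with each control period).
- capture(name): name is "side" or "top"; returns a dict with "color" (480x640x3 uint8, red, green, blue), "range_z" (480x640 float32, mm along the optical axis (not along the pixel's ray), 0 where there is no reading), "fx", "fy", "cx", "cy" (pixels), "R" (3x3) and "t" (3): a world point X has camera coordinates R X + t. Camera axes: x right, y down, z forward; pixel columns grow to the right and rows downward; lengths in mm; the calibration is good to about 2 mm. A picture is of the moment at which its call begins.
- sign_off(): hands the job in; it is judged then, once.
Trained networks look in a picture, given as the dict that the camera call returned (one of the last four; its "shot" number tells which), for a name from the list of things; names that differ only in an ending like _2 or _b are one class to them, and where a whole thing is asked for, a point or a joint stands for the part that bears it (a point fixed in the world has none). Each returns a list of dicts, best first, with "confidence" (0 to 1); they miss things now and then, are a little off and sometimes report something else, mostly with a low value. They report only what shows in the picture. A call takes as long as a camera call.
- masks_of(picture, thing): "region" (480x640 bool, what is visible of it).
- pinpoint(picture, thing): "point" ([x, y, z] in mm, in world coordinates, good to about 4 mm: a listed point, or the origin of a listed thing).
The state is a dict: "t": time; "qpos": joint angles; "joint_vel": joint speeds; "tau": joint torques, N m; "position": TCP position; "tcp_rot": TCP orientation; "wrist_force": force on the tool from outside, world axes, zero at the start; "ft_torque": the same for the moment, N m; "width": finger opening in mm; "finger_force": force on a finger pad.
Only numpy, scipy, OpenCV 4.12 (cv2) and the standard library are available. Lean on these libraries where they do the work, as an engineer would, in place of code of your own. Each camera call takes 0.05 s, during which the arm holds its last target. There are 200 camera calls.

### The job

The bin with the wooden front has been filled with garlic and left open: push its door up until it is shut. Let the door of the bin with the green front all the way down, so that it can be filled next, and leave both doors so. Do not move the honey jar or the vinegar bottle.

Things in the scene. Friction and masses are not known exactly. Their poses are not given: they have to be found in the camera images.
- wood_bin_handle (a point): middle of the round steel bar (10 mm thick, 90 long, level) on the brown wooden door of a fixed white bin 150 mm wide, 137 deep, 130 high. The door, 10 mm thick, is the bin's whole front; the bar is in its plane, 40 mm beyond its top edge, on end posts. y: along bar; x: square to door, inward; z: from hinge to bar. Hinge line 150 mm from here along -z, 16 mm above worktop. Starts 0.7-1 rad open
- green_bin_handle (a point): the same on the green door of a like bin, left or right of the other; starts 0-0.2 rad open. Both doors: z vertical = shut, bar 166 mm above worktop and 36 above the bin's flat top. Opening, the bar swings down towards the robot to a stop, z 1.05 rad from vertical, bar 91 mm above worktop. Stiff hinge: a door stays where it is left, 1-4 N at the bar moves it. Bins face the robot within 0.18 rad
- honey_jar: glass honey jar with a pale grey lid, 66 x 72 x 102 mm high, loose, standing on the worktop between the bins; origin at the centre of its underside, z up. A bystander.
- vinegar: clear vinegar bottle with a green cap, 62 mm across, 236 mm high, loose, standing on the worktop to the right of the bins; origin at the centre of its underside, z up. A bystander.

How it is judged:
By the outcome, as a careful person would: the job done as asked, in the order asked, and still so for the second after the job is handed in, with the robot touching nothing.
It also fails if it takes over 51 s, if anything falls off the work surface, if the arm or the gripper's body presses on something with over 40 N, if the wrist force passes 120 N, or if a joint passes its speed limit or range.

## Working session

There is one attempt and no reset: what is moved stays moved. The work goes in short steps, Python scripts to look and compute and a tool call to move; the robot and the scene stay as the last step left them, time stands still between calls to the robot, and variables do not carry over. Pictures are saved under pics/ and viewed, at most 10 in all, crops included, and the job is handed in when it is done.

Besides the shell and the picture viewer there is one more tool, called by a JSON object that holds its "fn" and its "kwargs". jog_arm: Moves the arm, as the interface text tells. Its arguments: {"type":"object","properties":{"series":{"type":"array","items":{"type":"array","items":{"type":"number","minimum":-1,"maximum":1}}},"squeeze":{"type":"number"}},"required":["series"]}

```bash
mkdir -p pics; cat > m.py <<'E'
from workcell import *
import numpy as np, cv2
E
python3 - <<'E'
from m import *
ims=[]
for n in ("top","side"):
    p=capture(n); ims.append(p["color"][:,:,::-1])
    print(n,(-p["R"].T@p["t"]).round(),p["R"][2].round(2))
    for th in ("wood_bin_handle","green_bin_handle","honey_jar","vinegar"):
        print(th,[(np.round(d["point"]),round(d["confidence"],2)) for d in pinpoint(p,th)][:2])
        m=masks_of(p,th)
        if m and 'jar' not in th and 'vin' not in th:
            r=m[0]["region"]&(p["range_z"]>0); v,u=np.nonzero(r); z=p["range_z"][r]
            X=(np.c_[(u-p["cx"])/p["fx"]*z,(v-p["cy"])/p["fy"]*z,z]-p["t"])@p["R"]
            print(len(X),np.percentile(X,[2,50,98],axis=0).round().tolist())
cv2.imwrite("pics/a.png",cv2.resize(ims[0],(640,480)));cv2.imwrite("pics/b.png",ims[1])
s=observe();print(s["t"],np.round(s["tcp_rot"],3),s["width"])
E
```

```text
top [ 163. -305. 1493.] [ 0.24  0.09 -0.97]
wood_bin_handle [(array([ 403., -182.,  103.]), 0.79)]
1716 [[400.0, -260.0, 23.0], [470.0, -193.0, 61.0], [521.0, -119.0, 110.0]]
green_bin_handle [(array([483., 224., 166.]), 0.62)]
honey_jar [(array([457., -14.,   1.]), 0.86)]
vinegar [(array([ 483., -564.,   -3.]), 0.77)]
side [  495. -1197.   931.] [ 0.01  0.78 -0.63]
wood_bin_handle [(array([ 400., -179.,  106.]), 0.9)]
1601 [[398.0, -264.0, 1.0], [469.0, -196.0, 57.0], [520.0, -47.0, 109.0]]
green_bin_handle [(array([483., 231., 162.]), 0.65)]
114 [[479.0, 145.0, 24.0], [494.0, 154.0, 84.0], [505.0, 236.0, 170.0]]
honey_jar [(array([454., -13.,   2.]), 0.98)]
vinegar [(array([ 482., -566.,    2.]), 0.76)]
0.9 [[ 0.944  0.329  0.   ]
 [ 0.329 -0.944 -0.   ]
 [-0.     0.    -1.   ]] 85.60254162402275
```

View pics/a.png

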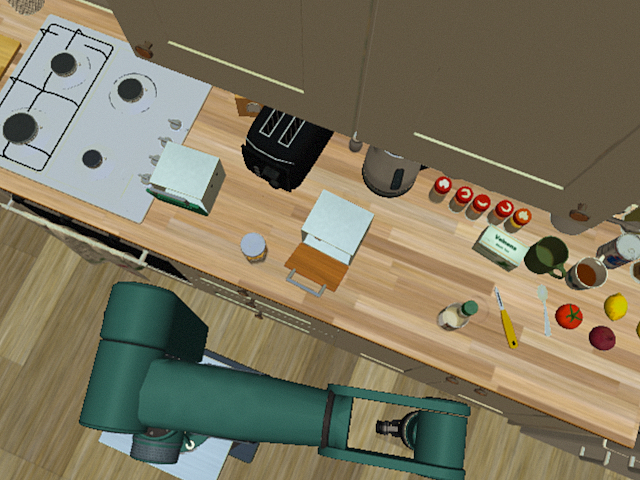

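View pics/b.png

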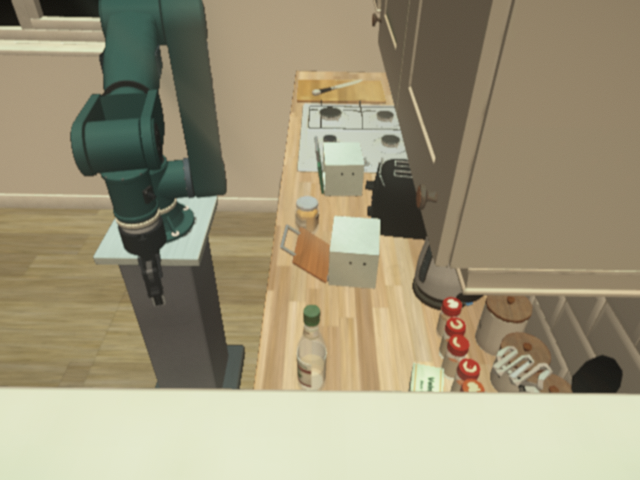

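The views agree. The wood door is open with its bar at about (401,-180,104), pixel (306,282) in the top view. The green door is nearly shut with its bar at about (483,228,165), pixel (178,200). The jar is between the bins and the bottle is at the right. Next I need the bin yaws, which I'll take from the flat tops.

```bash
python3 - <<'E'
from m import *
p=capture("top"); z=p["range_z"]; v,u=np.mgrid[:480,:640]
X=(np.stack([(u-p["cx"])/p["fx"]*z,(v-p["cy"])/p["fy"]*z,z],-1)-p["t"])@p["R"]
for n,c,b in (("wood",(590,-210),None),("green",(560,240),None)):
    m=(z>0)&(abs(X[...,2]-130)<7)&(abs(X[...,0]-c[0])<130)&(abs(X[...,1]-c[1])<120)&(p["color"].min(-1)>140)
    k,l,st,ce=cv2.connectedComponentsWithStats(m.astype(np.uint8)); i=1+st[1:,4].argmax()
    P=X[l==i][:,:2]; r=cv2.minAreaRect(P.astype(np.float32)); print(n,len(P),r,cv2.boxPoints(r).round().tolist())
    m=(z>0)&(abs(X[...,0]-c[0]+110)<110)&(abs(X[...,1]-c[1])<110)&(X[...,2]>(75 if n=="wood" else 140))&(X[...,0]<(440 if n=="wood" else 530))
    print(m.sum(),np.percentile(X[m],[2,50,98],axis=0).round().tolist())
E
```

```text
wood 2618 ((591.9561767578125, -200.0345458984375), (150.4631805419922, 127.7138442993164), 84.67960357666016) [[521.0, -269.0], [649.0, -281.0], [663.0, -131.0], [535.0, -119.0]]
374 [[396.0, -257.0, 77.0], [422.0, -198.0, 95.0], [440.0, -135.0, 114.0]]
green 2431 ((569.1520385742188, 229.2725830078125), (127.04386901855469, 151.9039306640625), 2.758892774581909) [[502.0, 302.0], [509.0, 150.0], [636.0, 156.0], [629.0, 308.0]]
164 [[475.0, 175.0, 145.0], [481.0, 217.0, 169.0], [488.0, 270.0, 175.0]]
```

{"fn": "jog_arm", "kwargs": {"series": [[0.925,-0.883,0.2,0,0,-0.728,-1],[0.925,-0.883,0.2,0,0,-0.728,-1],[0.925,-0.883,0.2,0,0,-0.728,-1],[0.925,-0.883,0.2,0,0,-0.728,-1],[0.925,-0.883,0.2,0,0,-0.728,-1],[0.925,-0.883,0.2,0,0,-0.728,-1],[0.925,-0.883,0.2,0,0,-0.728,-1],[0.925,-0.883,0.2,0,0,-0.728,-1],[0.925,-0.883,0.2,0,0,-0.728,-1],[0.925,-0.883,0.2,0,0,-0.728,-1]]}}

```text
t: 1.78
position: [356.8, -173.4, 136.5]
tcp_rot: [[0.083, 0.997, 0.001], [0.997, -0.083, 0.003], [0.003, 0.0, -1.0]]
wrist_force: [-0.5, -0.6, 0.1]
width: -0.0
finger_force: 0.0
```

{"fn": "jog_arm", "kwargs": {"series": [[-0.015,0,0.173,0,0,0,-1],[-0.015,0,0.173,0,0,0,-1],[-0.015,0,0.173,0,0,0,-1],[-0.015,0,0.173,0,0,0,-1],[-0.015,0.02,0.173,0,0,0,-1],[-0.015,0.04,0.173,0,0,0,-1],[-0.015,0.06,0.173,0,0,0,-1],[-0.015,0.08,0.173,0,0,0,-1],[-0.015,0.1,0.173,0,0,0,-1],[-0.015,0.12,0.17,0,0,0,-1]]}}

```text
t: 2.62
position: [392.0, -186.1, 86.4]
tcp_rot: [[0.092, 0.996, 0.0], [0.996, -0.092, -0.0], [-0.0, 0.0, -1.0]]
wrist_force: [-0.2, -0.3, -0.1]
width: -0.1
finger_force: 0.0
```

```bash
python3 - <<'E'
from m import *
p=capture("side"); cv2.imwrite("pics/c.png",cv2.resize(p["color"][150:350,220:440,::-1],None,fx=3,fy=3)[:600])
print(observe()["wrist_force"],[(d["point"],d["confidence"]) for d in pinpoint(p,"wood_bin_handle")])
E
```

```text
[ 0.99589171 -0.9387416  -0.65105434] [([400.6, -177.7, 107.0], 0.61)]
```

View pics/c.png

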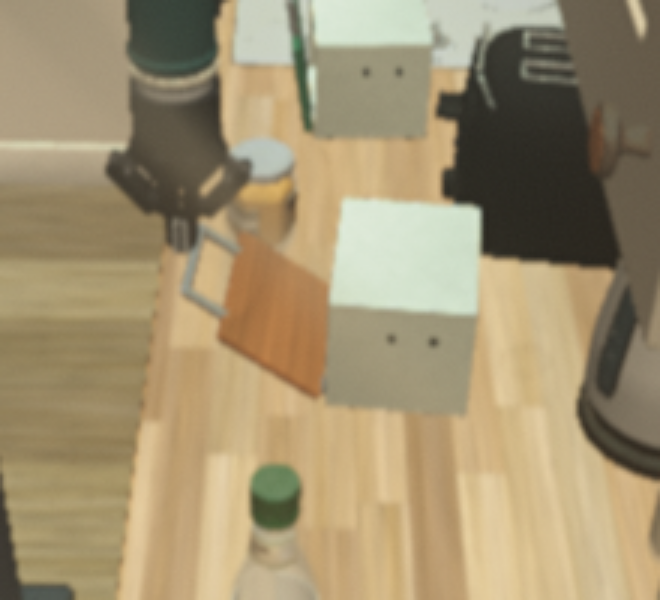

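{"fn": "jog_arm", "kwargs": {"series": [[0.01,0.025,-0.025,0,0,0,-1],[0.01,0.05,-0.05,0,0,0,-1],[0.01,0.08,-0.08,0,0,0,-1],[0.01,0.115,-0.105,0,0,0,-1],[0.01,0.15,-0.13,0,0,0,-1],[0.01,0.19,-0.155,0,0,0,-1],[0.01,0.23,-0.17,0,0,0,-1],[0.01,0.27,-0.185,0,0,0,-1],[0.01,0.31,-0.19,0,0,0,-1],[0.01,0.34,-0.195,0,0,0,-1]]}}

```text
t: 3.55
position: [494.4, -192.2, 145.6]
tcp_rot: [[0.092, 0.996, 0.001], [0.996, -0.092, -0.0], [-0.0, 0.001, -1.0]]
wrist_force: [-1.0, 0.2, 0.2]
width: 0.1
finger_force: 0.0
```

```bash
python3 - <<'E'
from m import *
p=capture("side"); cv2.imwrite("pics/d.png",cv2.resize(p["color"][150:350,220:440,::-1],None,fx=3,fy=3)[:600])
print(observe()["wrist_force"],[(d["point"],d["confidence"]) for d in pinpoint(p,"wood_bin_handle")])
E
```

```text
[ 1.7441164  -0.32341459  0.03750275] [([399.1, -179.6, 106.0], 0.8)]
```

View pics/d.png

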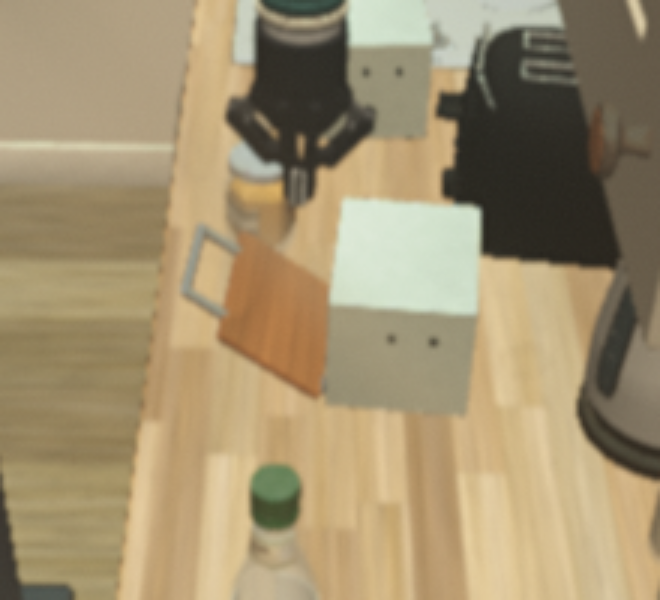

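```bash
python3 - <<'E'
from m import *
p=capture("side")
def pr(X):
    c=p["R"]@np.array(X,float)+p["t"]; u=c[0]/c[2]*p["fx"]+p["cx"]; v=c[1]/c[2]*p["fy"]+p["cy"]; return np.round([(u-220)*3,(v-150)*3])
for X in ([392,-186,86],[401,-181,104],[494.4,-192,145.6],[523,-194,130],[521,-269,130],[405,-136,104],[397,-226,104]): print(X,pr(X))
print(observe()["position"],observe()["width"])
z=p["range_z"]; v,u=np.mgrid[:480,:640]
X=(np.stack([(u-p["cx"])/p["fx"]*z,(v-p["cy"])/p["fy"]*z,z],-1)-p["t"])@p["R"]
for c in ((190,275),(195,240),(297,195),(297,180),(275,255)):
    print(c,X[150+c[1]//3,220+c[0]//3].round())
E
```

```text
[392, -186, 86] [183. 278.]
[401, -181, 104] [193. 260.]
[494.4, -192, 145.6] [298. 232.]
[523, -194, 130] [330. 248.]
[521, -269, 130] [328. 304.]
[405, -136, 104] [201. 229.]
[397, -226, 104] [185. 292.]
[ 493.3166226  -192.15498343  144.72507926] 0.18621426216911374
(190, 275) [ 400. -211.  113.]
(195, 240) [ 401. -156.  106.]
(297, 195) [ 493. -205.  196.]
(297, 180) [ 493. -204.  211.]
(275, 255) [ 471. -120.   62.]
```

```bash
python3 - <<'E'
from m import *
s=observe();print(s)
for n in ("side","top"):
    p=capture(n)
    z=p["range_z"]; v,u=np.mgrid[:480,:640]
    X=(np.stack([(u-p["cx"])/p["fx"]*z,(v-p["cy"])/p["fy"]*z,z],-1)-p["t"])@p["R"]
    m=(z>0)&(abs(X[...,0]-493)<45)&(abs(X[...,1]+192)<45)&(X[...,2]>138)
    P=X[m]; print(n,len(P))
    for h in range(130,330,10):
        q=P[(P[:,2]>=h)&(P[:,2]<h+10)]
        if len(q): print(h,len(q),q.min(0).round(),q.max(0).round())
    if n=="side": cv2.imwrite("pics/e.png",cv2.resize(p["color"][160:240,280:360,::-1],None,fx=7,fy=7,interpolation=cv2.INTER_NEAREST))
E
```

```text
{'t': 3.7, 'qpos': array([-2.74123487e+01,  3.33100622e+00,  8.62699194e+01, -9.65782827e-03,
        9.04288461e+01, -2.21442230e+01]), 'joint_vel': array([-0.48247332, -0.873451  ,  1.51421987, -0.18179449,  0.12635518,
       -0.15310745]), 'tau': array([ 1.39613394e-01, -3.32510591e+01, -3.13758516e+01,  3.23492393e-02,
       -7.97554292e-02,  1.25690052e-02]), 'position': array([ 493.3166226 , -192.15498343,  144.72507926]), 'tcp_rot': array([[ 9.18178635e-02,  9.95775672e-01, -5.38871373e-04],
       [ 9.95775817e-01, -9.18178284e-02,  8.95955464e-05],
       [ 3.97390661e-05, -5.44821554e-04, -9.99999851e-01]]), 'wrist_force': array([ 0.12424352, -0.8691466 ,  0.11974513]), 'ft_torque': array([ 0.01128509, -0.01123521,  0.02515642]), 'finger_force': 0.0, 'width': 0.18621426216911374}
side 3702
180 23 [ 480. -206.  181.] [ 503. -193.  189.]
190 34 [ 480. -205.  190.] [ 506. -194.  200.]
200 37 [ 480. -207.  200.] [ 506. -196.  210.]
210 34 [ 475. -208.  211.] [ 506. -182.  220.]
220 59 [ 460. -209.  220.] [ 523. -183.  230.]
230 124 [ 450. -211.  230.] [ 532. -180.  240.]
240 
[... 334 characters left out ...]
9 [ 456. -234.  310.] [ 530. -194.  320.]
320 113 [ 456. -232.  320.] [ 529. -194.  330.]
top 2240
180 1 [ 488. -203.  182.] [ 488. -203.  182.]
190 3 [ 483. -203.  191.] [ 487. -200.  196.]
200 1 [ 482. -200.  208.] [ 482. -200.  208.]
220 3 [ 476. -204.  225.] [ 482. -199.  229.]
230 8 [ 461. -205.  231.] [ 479. -197.  239.]
240 14 [ 451. -208.  240.] [ 478. -197.  250.]
250 4 [ 450. -202.  251.] [ 460. -195.  260.]
260 12 [ 448. -201.  261.] [ 457. -194.  269.]
270 1 [ 467. -202.  276.] [ 467. -202.  276.]
280 3 [ 449. -201.  282.] [ 462. -195.  289.]
290 1 [ 454. -200.  291.] [ 454. -200.  291.]
310 17 [ 461. -231.  310.] [ 488. -162.  319.]
320 20 [ 462. -231.  321.] [ 492. -163.  330.]
```

View pics/e.png

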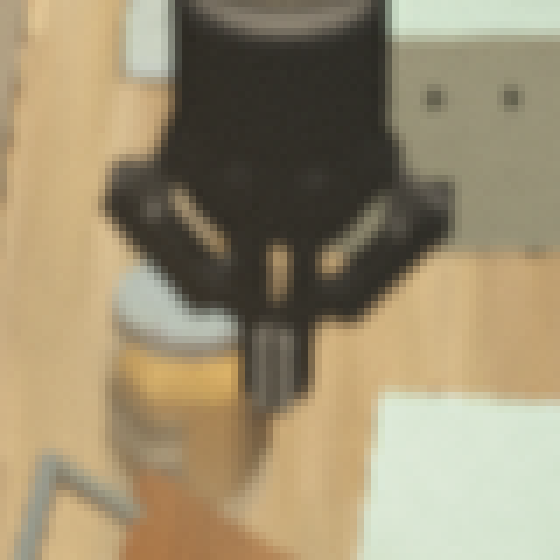

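The picture and both depth clouds put the fingertips at z≈181, but the reported TCP is 145. The real fingers therefore end about 35 mm above the reported TCP, so they passed over the bar and the door hasn't moved. I'll allow for this offset, back off and come in lower.

{"fn": "jog_arm", "kwargs": {"series": [[0.01,-0.1,0,0,0,0,-1],[0.01,-0.2,0,0,0,0,-1],[0.01,-0.3,0,0,0,0,-1],[0.01,-0.44,0,0,0,0,-1],[0.01,-0.44,0.0,0,0,0,-1],[0.01,-0.44,0.1,0,0,0,-1],[0.01,-0.44,0.2,0,0,0,-1],[0.01,-0.44,0.317,0,0,0,-1],[0.01,-0.44,0.317,0,0,0,-1],[0.01,-0.44,0.317,0,0,0,-1]]}}

```text
t: 4.63
position: [360.1, -176.0, 48.1]
tcp_rot: [[0.093, 0.996, -0.004], [0.996, -0.093, 0.003], [0.002, -0.005, -1.0]]
wrist_force: [-0.3, -0.3, 0.9]
width: -0.2
finger_force: 0.0
```

```bash
cat >> m.py <<'E'
def cloud(n):
    p=capture(n); z=p["range_z"]; v,u=np.mgrid[:480,:640]
    X=(np.stack([(u-p["cx"])/p["fx"]*z,(v-p["cy"])/p["fy"]*z,z],-1)-p["t"])@p["R"]; X[z<=0]=-9999
    return p,X
E
python3 - <<'E'
from m import *
p,X=cloud("side"); s=observe(); c=s["position"]; print(c)
m=(abs(X[...,0]-c[0])<16)&(abs(X[...,1]-c[1])<30)&(X[...,2]>60)
print(np.percentile(X[m],[0,1,5,20],axis=0).round())
E
```

```text
[ 361.99317409 -177.31486644   50.40484013]
[[ 346. -207.   83.]
 [ 346. -207.   89.]
 [ 348. -207.   99.]
 [ 354. -200.  131.]]
```

{"fn": "jog_arm", "kwargs": {"series": [[0,0.04,0,0,0,0,-1],[0,0.07,0,0,0,0,-1],[0,0.095,-0.025,0,0,0,-1],[0,0.12,-0.05,0,0,0,-1],[0,0.145,-0.075,0,0,0,-1],[0,0.17,-0.1,0,0,0,-1],[0,0.2,-0.12,0,0,0,-1],[0,0.23,-0.14,0,0,0,-1],[0,0.26,-0.155,0,0,0,-1],[0,0.29,-0.17,0,0,0,-1]]}}

```text
t: 5.52
position: [449.8, -186.4, 104.3]
tcp_rot: [[0.092, 0.996, 0.002], [0.996, -0.092, -0.003], [-0.003, 0.003, -1.0]]
wrist_force: [-3.1, -1.3, 0.2]
width: 0.1
finger_force: 1.4
```

```bash
python3 - <<'E'
from m import *
p=capture("side"); print(observe()["position"],observe()["wrist_force"],[(d["point"],d["confidence"]) for d in pinpoint(p,"wood_bin_handle")])
E
```

```text
[ 452.0751917  -186.70932325  105.00359891] [-0.0911724  -1.23427535  1.8683158 ] [([466.8, -186.4, 159.3], 0.96)]
```

{"fn": "jog_arm", "kwargs": {"series": [[0,0.03,-0.015,0,0,0,-1],[0,0.06,-0.022,0,0,0,-1],[0,0.09,-0.029,0,0,0,-1],[0,0.115,-0.033,0,0,0,-1],[0,0.135,-0.035,0,0,0,-1],[0,0.15,-0.035,0,0,0,-1],[0,0.165,-0.035,0,0,0,-1],[0,0.175,-0.035,0,0,0,-1],[0,0.182,-0.035,0,0,0,-1],[0,0.19,-0.035,0,0,0,-1]]}}

```text
t: 6.45
position: [502.6, -190.1, 110.7]
tcp_rot: [[0.093, 0.996, -0.007], [0.996, -0.093, 0.001], [0.0, -0.007, -1.0]]
wrist_force: [-13.3, 1.5, 7.3]
width: 0.1
finger_force: 7.0
```

```bash
python3 - <<'E'
from m import *
p=capture("side"); print(observe()["position"],observe()["wrist_force"],[(d["point"],d["confidence"]) for d in pinpoint(p,"wood_bin_handle")])
E
```

```text
[ 502.48742055 -190.08249476  110.7842763 ] [-9.55357765  1.13437019  4.70788563] [([518.5, -190.3, 168.6], 0.56)]
```

{"fn": "jog_arm", "kwargs": {"series": [[0,0.01,0,0,0,0,-1],[0,0.02,0,0,0,0,-1],[0,0.03,0,0,0,0,-1],[0,0.03,0,0,0,0,-1],[0,0.03,0,0,0,0,-1],[0,0.03,0,0,0,0,-1],[0,0.03,0,0,0,0,-1],[0,0.03,0,0,0,0,-1],[0,0.03,0,0,0,0,-1],[0,0.03,0,0,0,0,-1]]}}

```text
t: 7.38
position: [502.3, -190.0, 110.9]
tcp_rot: [[0.094, 0.995, -0.027], [0.996, -0.094, 0.004], [0.001, -0.027, -1.0]]
wrist_force: [-33.6, 3.9, 16.7]
width: 0.1
finger_force: 17.3
```

The door holds against 34 N without moving, so it is shut. Now I back off and lift.

{"fn": "jog_arm", "kwargs": {"series": [[0,-0.03,0,0,0,0,-1],[0,-0.09,0,0,0,0,-1],[0,-0.17,0,0,0,0,-1],[0,-0.25,0,0,0,0,-1],[0,-0.25,-0.1,0,0,0,-0.2],[0,-0.25,-0.2,0,0,0,-0.2],[0,-0.25,-0.3,0,0,0,-0.2],[0,-0.25,-0.35,0,0,0,-0.2],[0,-0.25,-0.35,0,0,0,-0.2],[0,-0.25,-0.35,0,0,0,-0.2]]}}

```text
t: 8.22
position: [440.3, -184.6, 216.9]
tcp_rot: [[0.092, 0.996, 0.003], [0.996, -0.092, -0.001], [-0.001, 0.003, -1.0]]
wrist_force: [-0.3, 1.0, -0.3]
width: 34.2
finger_force: 0.0
```

```bash
python3 - <<'E'
from m import *
print(observe()["position"])
for n in("side","top"):
    p,X=cloud(n)
    for t in ("wood_bin_handle","green_bin_handle"): print(t,[(d["point"],round(d["confidence"],2)) for d in pinpoint(p,t)][:1])
    for nm,y0,y1 in(("wood",-240,-145),("green",180,275)):
        m=(X[...,0]>440)&(X[...,0]<550)&(X[...,1]>y0)&(X[...,1]<y1)&(X[...,2]>155)&(X[...,2]<180)
        P=X[m]
        if len(P)>5: print(nm,len(P),np.median(P,0).round(),P.min(0).round(),P.max(0).round())
E
```

```text
[ 440.30570061 -184.58938779  216.86338159]
wood_bin_handle [([521.3, -191.1, 167.8], 0.54)]
green_bin_handle [([479.4, 227.9, 161.8], 0.62)]
wood 89 [ 522. -201.  170.] [ 512. -240.  156.] [ 527. -150.  174.]
green 46 [479. 217. 169.] [475. 181. 155.] [486. 271. 173.]
wood_bin_handle [([523.7, -192.0, 164.9], 0.85)]
green_bin_handle [([480.0, 225.2, 169.3], 0.62)]
wood 38 [ 518. -229.  171.] [ 514. -239.  156.] [ 525. -216.  180.]
green 138 [481. 223. 170.] [475. 181. 158.] [488. 273. 176.]
```

{"fn": "jog_arm", "kwargs": {"series": [[0.1,0,0,0,0,0,-0.2],[0.2,0,0,0,0,0,-0.2],[0.3,0,0,0,0,-0.02,-0.2],[0.4,0,0,0,0,-0.04,-0.2],[0.5,0,0,0,0,-0.06,-0.2],[0.6,0,0,0,0,-0.08,-0.2],[0.7,0,0,0,0,-0.09,-0.2],[0.8,0,0,0,0,-0.09,-0.2],[0.9,0,0,0,0,-0.09,-0.2],[1.0,0,0,0,0,-0.09,-0.2]]}}

```text
t: 9.35
position: [466.9, 115.9, 215.3]
tcp_rot: [[-0.049, 0.999, -0.001], [0.999, 0.049, -0.0], [-0.0, -0.001, -1.0]]
wrist_force: [0.3, 0.6, -0.2]
width: 34.2
finger_force: 0.0
```

{"fn": "jog_arm", "kwargs": {"series": [[0.1,0.03,0,0,0,0,-0.2],[0.2,0.06,0,0,0,0,-0.2],[0.3,0.07,0,0,0,0,-0.2],[0.363,0.071,0,0,0,0,-0.2],[0.363,0.071,0,0,0,0,-0.2],[0.363,0.071,0.05,0,0,0,-0.2],[0.363,0.071,0.1,0,0,0,-0.2],[0.363,0.071,0.15,0,0,0,-0.2],[0.363,0.071,0.18,0,0,0,-0.2],[0.363,0.071,0.18,0,0,0,-0.2]]}}

```text
t: 10.18
position: [481.6, 222.9, 158.9]
tcp_rot: [[-0.048, 0.999, -0.006], [0.999, 0.048, -0.002], [-0.002, -0.006, -1.0]]
wrist_force: [-0.9, -0.2, -0.3]
width: 33.8
finger_force: 0.0
```

```bash
python3 - <<'E'
from m import *
s=observe();c=s["position"]; print(c)
p,X=cloud("side")
cv2.imwrite("pics/f.png",cv2.resize(p["color"][100:200,290:400,::-1],None,fx=6,fy=6)[:600])
m=(abs(X[...,0]-c[0])<50)&(abs(X[...,1]-c[1])<40)&(X[...,2]>178)
P=X[m]
for h in range(175,240,8):
    q=P[(P[:,2]>=h)&(P[:,2]<h+8)]
    if len(q): print(h,len(q),np.unique((q[:,0]/4).round()*4))
print([(d["point"],d["confidence"]) for d in pinpoint(p,"green_bin_handle")])
E
```

```text
[481.61502993 222.90849364 158.90669799]
191 5 [460. 464. 500. 504.]
199 17 [452. 456. 460. 464. 500. 504. 508. 512.]
207 18 [452. 456. 460. 464. 500. 504. 508. 512.]
215 16 [452. 456. 460. 464. 500. 504. 508. 512.]
223 24 [452. 456. 460. 464. 500. 504. 508. 512.]
231 18 [448. 452. 456. 460. 464. 500. 504. 508. 512. 516. 520.]
239 45 [436. 440. 444. 448. 452. 456. 460. 464. 500. 504. 508. 512. 516. 520.
 524. 528.]
[([482.0, 228.5, 162.5], 0.59)]
```

View pics/f.png

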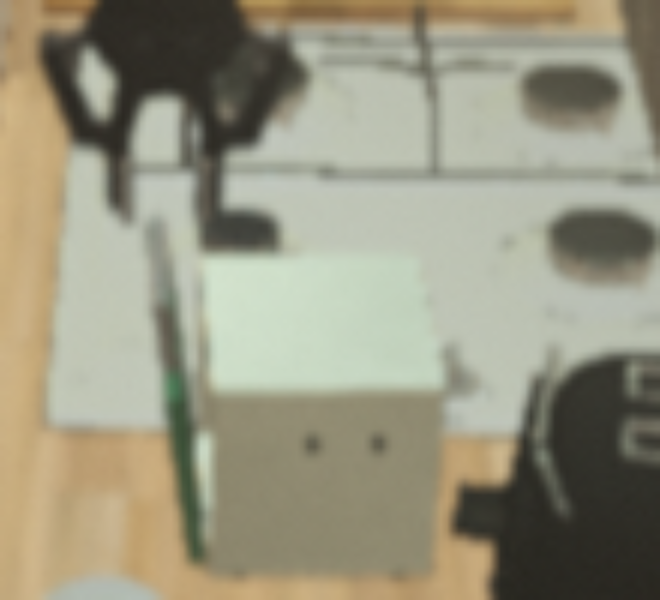

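{"fn": "jog_arm", "kwargs": {"series": [[0,0,0.03,0,0,0,-0.2],[0,0,0.06,0,0,0,-0.2],[0,0,0.09,0,0,0,-0.2],[0,0,0.12,0,0,0,-0.2],[0,0,0.15,0,0,0,-0.2],[0,0,0.15,0,0,0,-0.2],[0,-0.01,0.15,0,0,0,-0.2],[0,-0.02,0.15,0,0,0,-0.2],[0,-0.03,0.15,0,0,0,-0.2],[0,-0.04,0.15,0,0,0,-0.2]]}}

```text
t: 11.12
position: [471.3, 223.7, 117.8]
tcp_rot: [[-0.049, 0.999, 0.001], [0.999, 0.049, 0.0], [0.0, 0.001, -1.0]]
wrist_force: [-0.8, 0.5, 0.3]
width: 34.1
finger_force: 0.0
```

{"fn": "jog_arm", "kwargs": {"series": [[0,-0.02,0.0,0,0,0,-0.2],[0,-0.043,0.007,0,0,0,-0.2],[0,-0.068,0.013,0,0,0,-0.2],[0,-0.092,0.02,0,0,0,-0.2],[0,-0.115,0.027,0,0,0,-0.2],[0,-0.138,0.037,0,0,0,-0.2],[0,-0.16,0.047,0,0,0,-0.2],[0,-0.183,0.058,0,0,0,-0.2],[0,-0.203,0.071,0,0,0,-0.2],[0,-0.225,0.085,0,0,0,-0.2]]}}

```text
t: 11.95
position: [403.1, 220.2, 91.1]
tcp_rot: [[-0.049, 0.999, -0.0], [0.999, 0.049, -0.0], [-0.0, -0.0, -1.0]]
wrist_force: [1.3, 0.7, 0.9]
width: 33.9
finger_force: 0.6
```

```bash
python3 - <<'E'
from m import *
p=capture("side");s=observe(); print(s["position"],s["wrist_force"])
cv2.imwrite("pics/g.png",cv2.resize(p["color"][100:200,270:380,::-1],None,fx=6,fy=6)[:600])
print([(d["point"],d["confidence"]) for d in pinpoint(p,"green_bin_handle")])
E
```

```text
[401.30099608 219.99060824  89.97830886] [-0.78416687  1.10823123 -1.0268554 ]
[([415.0, 225.8, 137.9], 0.64)]
```

View pics/g.png

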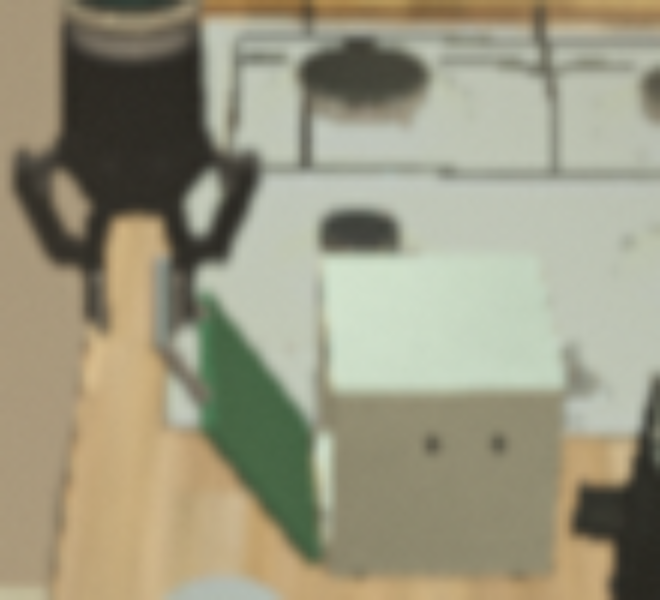

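The picture shows the rear finger hooked behind the bar at (165,300), with the green door about half open. I keep pulling along the arc to the stop.

{"fn": "jog_arm", "kwargs": {"series": [[0,-0.02,0.015,0,0,0,-0.2],[0,-0.04,0.03,0,0,0,-0.2],[0,-0.06,0.047,0,0,0,-0.2],[0,-0.077,0.064,0,0,0,-0.2],[0,-0.094,0.082,0,0,0,-0.2],[0,-0.11,0.1,0,0,0,-0.2],[0,-0.125,0.12,0,0,0,-0.2],[0,-0.138,0.14,0,0,0,-0.2],[0,-0.15,0.155,0,0,0,-0.2],[0,-0.16,0.16,0,0,0,-0.2]]}}

```text
t: 12.88
position: [357.7, 218.0, 42.6]
tcp_rot: [[-0.049, 0.999, 0.005], [0.999, 0.049, 0.0], [0.0, 0.005, -1.0]]
wrist_force: [13.2, 0.5, -6.8]
width: 33.9
finger_force: 6.5
```

```bash
python3 - <<'E'
from m import *
p=capture("side");s=observe(); print(s["position"],s["wrist_force"])
print([(d["point"],d["confidence"]) for d in pinpoint(p,"green_bin_handle")])
E
```

```text
[357.76915295 217.93953838  42.697963  ] [ 8.64180262  0.70783578 -5.091627  ]
[([373.0, 222.9, 89.7], 0.92)]
```

{"fn": "jog_arm", "kwargs": {"series": [[0,-0.01,0.0,0,0,0,-0.2],[0,-0.02,0.0,0,0,0,-0.2],[0,-0.03,0,0,0,0,-0.2],[0,-0.03,0,0,0,0,-0.2],[0,-0.03,0,0,0,0,-0.2],[0,-0.03,0,0,0,0,-0.2],[0,-0.03,0,0,0,0,-0.2],[0,-0.03,0,0,0,0,-0.2],[0,-0.03,0,0,0,0,-0.2],[0,-0.03,0,0,0,0,-0.2]]}}

```text
t: 13.82
position: [358.4, 218.0, 43.7]
tcp_rot: [[-0.047, 0.999, 0.025], [0.999, 0.047, 0.002], [0.001, 0.026, -1.0]]
wrist_force: [34.8, 3.8, -23.7]
width: 34.1
finger_force: 17.0
```

It is firmly at the stop. I centre the fingers around the bar and lift straight out.

{"fn": "jog_arm", "kwargs": {"series": [[0,0.0,0,0,0,0,-0.2],[0,0.03,0,0,0,0,-0.2],[0,0.06,0,0,0,0,-0.2],[0,0.072,0,0,0,0,-0.2],[0,0.072,0,0,0,0,-0.2],[0,0.072,-0.05,0,0,0,-0.2],[0,0.072,-0.12,0,0,0,-0.2],[0,0.072,-0.24,0,0,0,-0.2],[0,0.072,-0.37,0,0,0,-0.2],[0,0.072,-0.5,0,0,0,-0.2]]}}

```text
t: 14.65
position: [366.7, 218.3, 194.4]
tcp_rot: [[-0.049, 0.999, -0.003], [0.999, 0.049, -0.001], [-0.001, -0.003, -1.0]]
wrist_force: [0.8, -0.2, 0.1]
width: 34.3
finger_force: 0.0
```

```bash
python3 - <<'E'
from m import *
s=observe();print(s["position"],s["wrist_force"])
for n in("side","top"):
    p,X=cloud(n); cv2.imwrite(f"pics/h_{n}.png",p["color"][:,:,::-1])
    for t in ("wood_bin_handle","green_bin_handle","honey_jar","vinegar"): print(t,[(np.round(d["point"]),round(d["confidence"],2)) for d in pinpoint(p,t)][:1])
E
```

```text
[366.71564702 218.28110005 194.40937346] [ 0.80595517 -0.18520845  0.10478001]
wood_bin_handle [(array([ 519., -188.,  168.]), 0.81)]
green_bin_handle [(array([370., 225.,  88.]), 0.97)]
honey_jar [(array([454., -14.,   3.]), 0.94)]
vinegar [(array([ 484., -566.,    4.]), 0.7)]
wood_bin_handle [(array([ 522., -190.,  167.]), 0.85)]
green_bin_handle [(array([373., 220.,  94.]), 0.88)]
honey_jar [(array([458., -16.,  -0.]), 0.89)]
vinegar [(array([ 485., -568.,   -3.]), 0.65)]
```

View pics/h_side.png

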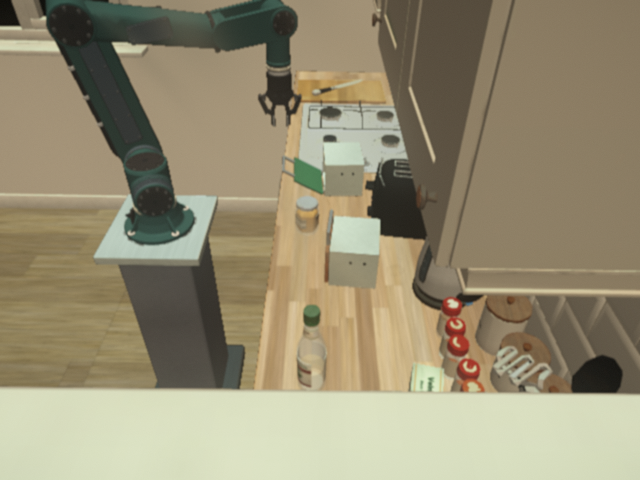

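The picture shows the wood door shut (330,225) and the green door fully down (300,175). The jar and bottle haven't moved and the arm is clear of everything.

```bash
python3 -c "
from workcell import *
print(sign_off())"
```

```text
the job is handed in; nothing more can be done
None
```

The wooden bin's door is shut and the green bin's door is all the way down, each pressed to its stop; the jar and bottle measure where they started, and the job was handed in at about 15 s of the 51 s limit.

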